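# Set out the spindle moulder tooling for the next cutter change

### The job

Set out the tooling for the next cutter change. Slip the dark steel collar over the spindle of the green stand and put the blue cutter head on top of it, hub up; stand the black clamping knob, foot down, on the table midway between the green stand and the red stop block. Pull the steel setting pin straight up out of its case and stand it upright in the middle of the round grey stone, and lay the brass ring flat on the table directly to the left of that stone as the robot sees it, about two finger widths clear of it; keep the setting pin and the cutter head upright all the while, and let go of everything.

Things in the scene. Friction and masses are not known exactly. Their poses are not given: they have to be found in the camera images.
- collar: loose dark steel spacer collar, a ring 52 mm outside diameter, 30 mm bore, 25 mm high, about 0.22 kg, lying flat on the table. Origin: centre of its underside, z up along its axis
- head: loose blue cutter head: a disc 80 mm in diameter and 22 mm high with four steel knives set in its rim (reaching to 43 mm radius), and on its top a hub 44 mm in diameter and 16 mm high (38 mm high in all), best gripped by the hub; bore 30 mm right through; about 0.4 kg. Origin: centre of its underside, z up through the hub
- knob: loose black star-shaped clamping knob, 46 mm high: a round steel foot 36 mm in diameter up to 18 mm, above it the lobed black grip, 50 mm across (53 mm over the lobes) from 20 to 40 mm height, narrowing to the top; about 0.15 kg. Origin: centre of the underside of the foot, z up
- brass_ring: loose yellow brass ring, 44 mm outside diameter, 30 mm bore, 14 mm high, lying flat on the table, about 0.08 kg. Origin: centre of its underside, z up
- pin: loose plain steel setting pin, a cylinder 28 mm in diameter and 75 mm tall with a yellow band near its top, about 0.22 kg; it stands upright in the cutout of the case with its upper 41 mm protruding. Origin: centre of its lower end, z up along it
- stand: green stand fixed to the table: round base 90 mm in diameter and 12 mm high with an upright steel spindle 20 mm in diameter in its middle whose tapered tip is 70 mm above the table. Origin: centre of its underside
- stop: red stop block fixed to the table, 50 x 50 x 36 mm with a small black switch knob on top (49 mm high in all). It stands about 280 mm to the left or to the right of the green stand. Origin: centre of its underside
- puck: round grey reference stone fixed to the table, 80 mm in diameter, 20 mm high, flat top. Origin: centre of its underside; its x axis points straight away from the robot and its y axis to the robot's left, as the world's
- case: tool case fixed to the table, 92 x 92 x 40 mm, orange sides and black foam, with one cutout 34 mm deep in its middle (its floor 6 mm above the table) whose two sprung grey lips hold the setting pin by friction: it comes out straight up with a pull of some 5 to 10 N, easier with small wiggles. Origin: centre of its underside. Other odds and ends among the things are under 12 mm high

How it is judged (in metres and radians):
At the end, for the whole second after the job is handed in: Collar on stand base, head on collar, hub up, both within 12 mm of spindle axis; knob on table within 15 mm of midway stand-stop; pin on stone within 12 mm of its middle; ring on table, centre 70-125 mm left (+y) of stone centre, within 15 mm in x. All upright to 0.1 rad, at rest (horizontal distance between each of collar, head and stand below 0.012 m and height (world z) of collar between 0.009 and 0.016 m and angle between each of collar, head, knob, brass_ring, pin's own z axis and vertical below 0.1 rad and height (world z) of head between 0.033 and 0.042 m and ((y of stop in the frame of stand above 0 m and y of knob in the frame of stand between 0.125 and 0.155 m) or (y of stop in the frame of stand below 0 m and y of knob in the frame of stand between -0.155 and -0.125 m)) and x of knob in the frame of stand between -0.015 and 0.015 m and height (world z) of each of knob, brass_ring below 0.006 m and y of brass_ring in the frame of puck between 0.07 and 0.125 m and x of brass_ring in the frame of puck between -0.015 and 0.015 m and horizontal distance between pin and puck below 0.012 m and height (world z) of pin between 0.016 and 0.025 m and linear speed of each of collar, head, knob, brass_ring, pin below 0.02 m/s); the robot touches nothing.
It fails at once if the setting pin is tipped over (angle between pin's own z axis and vertical above 0.6 rad).
It fails at once if the cutter head is tipped over (angle between head's own z axis and vertical above 0.6 rad).
It also fails if it takes over 122 s, if anything falls off the work surface, if the arm or the gripper's body presses on something with over 40 N, if the wrist force passes 120 N, or if a joint passes its speed limit or range.

### The arm

A 6-joint arm with a two-finger parallel gripper is mounted at the origin on the work surface. World frame = base frame: x ahead of the robot, y to its left, z up, the work surface at z = 0. Lengths are in mm, angles in rad, forces in N, time in s.
With the tool pointing down it reaches from about 350 to 975 mm from the base axis. Payload 7.1 kg.
Tool frame: the origin (TCP) lies midway between the tips of the shut fingers; the grasp point (between the pads) lies 19 mm behind it (ctrl.grip_depth is the distance from the TCP to the grasp point, in mm); z points along the fingers, y is the line along which they close (so a half turn about z gives the same grasp; the last joint's range is limited). The gripper opens to 88 mm and grips with 3 to 60 N. Pads are 20 mm wide; open, the fingers measure 115 mm over their backs; the gripper's body (75 mm by 178 mm) begins 61 mm behind the grasp point.
Start: joints at [1.247, 0.423, 1.63, -0, 1.089, -0.019], TCP at [187.532, 596.185, 194.575] pointing down, gripper open.
Joint ranges: [-3, 3], [-0.9, 2.11], [0.09, 2.58], [-1.31, 4.45], [0.11, 2.69], [-2.54, 2.54]. Speed limits (rad/s): [2.39, 2.39, 3.01, 3.14, 3.14, 3.14].

### API

Orientations are given as a rotation vector (axis times angle).
In Python, from workcell import ctrl, cams gives the robot as it stands.
- The arm moves only by the tool move_arm, never from a script. Its argument "steps" is a list of rows, each a list of 3 entries, a list of its own where there are three numbers: the shift along the tool's x, y, z in units of 25 mm (1.0 is 25 mm), then the turn about the tool's z in units of 5 degrees (1.0 is 5 degrees), then the closure, from 0 (fully open) to 1 (shut). A call has 1 to 20 rows; each row shifts and turns the commanded pose from where the row before left it, along the tool's axes as they then stand; what a row does not reach is not made up. A row lasts 1/12 s, in which the tool goes at most 41.7 mm and 7.16 degrees, less where a joint would pass 70% of its speed; a pose out of reach is approached as far as the arm can. A call is refused whole if a number of a shift passes 1 or a number of a turn 1, either way. A call with a gripper value outside its range is refused whole. The fingers move at their own pace and stop on an object; the grip force is fixed at half the most. Time passes only in rows, so rows that do not move let the fingers close. It gives the time, the measured TCP pose, the force, the opening and the grip force at its end, in the units of the state.
- ctrl.get_obs(): the state, without advancing time (a new reading comes with each control period).
- cams.get_image(name): name is "scene" or "top" or "wrist"; returns a dict with "image" (384x512x3 uint8, red, green, blue), "camera_matrix" (3x3 intrinsics, pixels), "xyz" and "rotation" of the camera in the world; the wrist camera has in their place "mount" (4x4, takes a point from camera to tool coordinates, whose origin is the TCP and whose axes are the flange's). Camera axes: x right, y down, z forward; pixel columns grow to the right and rows downward; lengths in mm; the calibration is good to about 2 mm. A picture is of the moment at which its call begins: read the wrist's pose just before it. There is no depth.
- ctrl.close_job(): hands the job in; it is judged then, once.
Trained networks look in the newest picture that a camera, given by its name, has taken for a name from the list of things; names that differ only in an ending like _2 or _b are one class to them, and where a whole thing is asked for, a point or a joint stands for the part that bears it (a point fixed in the world has none). Each returns a list of dicts, best first, with "p" (0 to 1); they miss things now and then, are a little off and sometimes report something else, mostly with a low value. They report only what shows in the picture. A call takes as long as a camera call.
- cams.boxes_of(camera, thing): "rect" ([centre column, centre row, width, height] in pixels, round what is visible of it).
- cams.cut_out(camera, thing): "pixels" (384x512 bool, what is visible of it) and "rect" ([centre column, centre row, width, height] in pixels, round what is visible of it).
The state is a dict: "t": time; "qpos": joint angles; "qvel": joint speeds; "joint_torque": joint torques, N m; "ee_pos": TCP position; "orientation": TCP orientation; "ft_force": force on the tool from outside, world axes, zero at the start; "moment": the same for the moment, N m; "width": finger opening in mm; "grasp_force": force on a finger pad.
Only numpy, scipy, OpenCV 4.12 (cv2) and the standard library are available. Lean on these libraries where they do the work, as an engineer would, in place of code of your own. Each camera call takes 0.05 s, during which the arm holds its last target. There are 200 camera calls.

## Working session

There is one attempt and no reset: what is moved stays moved. The work goes in short steps, Python scripts to look and compute and a tool call to move; the robot and the scene stay as the last step left them, time stands still between calls to the robot, and variables do not carry over. Pictures are saved under pics/ and viewed, at most 14 in all, crops included, and the job is handed in when it is done.

Besides the shell and the picture viewer there is one more tool, called after "Emit:" as name(argument=value, ...) on one line, values as JSON. move_arm: Moves the arm, as the interface text tells. Its arguments: {"type":"object","properties":{"steps":{"type":"array"}},"required":["steps"]}

```bash
mkdir -p pics; ls; cat > h.py <<'E'
import numpy as np, cv2
from workcell import ctrl, cams
from scipy.spatial.transform import Rotation as R
def shot(name):
    o=ctrl.get_obs(); d=cams.get_image(name); K=np.array(d["camera_matrix"])
    if "mount" in d:
        T=np.eye(4);T[:3,:3]=R.from_rotvec(o["orientation"]).as_matrix();T[:3,3]=o["ee_pos"]
        T=T@np.array(d["mount"]); P,Q=T[:3,3],T[:3,:3]
    else: P,Q=np.array(d["xyz"]),np.array(d["rotation"])
    return d["image"],K,P,Q
def ray(K,P,Q,uv):
    v=Q@np.linalg.inv(K)@np.array([uv[0],uv[1],1.]); return v/np.linalg.norm(v)
def at(K,P,Q,uv,z):
    v=ray(K,P,Q,uv); return P+v*(z-P[2])/v[2]
def tri(rays):
    A=np.zeros((3,3));b=np.zeros(3)
    for P,v in rays:
        M=np.eye(3)-np.outer(v,v);A+=M;b+=M@P
    return np.linalg.solve(A,b)
def save(img,name): cv2.imwrite("pics/"+name,img[:,:,::-1])
E
python3 - <<'E'
from h import *
o=ctrl.get_obs();print({k:np.round(v,3).tolist() for k,v in o.items()},ctrl.grip_depth)
ims=[]
for c in ["top","scene","wrist"]:
    im,K,P,Q=shot(c);save(im,c+"0.png");print(c,P.round(0),Q.round(2).tolist(),K[0,0])
    for n in "collar head knob brass_ring pin stand stop puck case".split():
        b=cams.cut_out(c,n)[:2]
        print(n,[(round(x["p"],2),np.round(x["rect"]).astype(int).tolist(),at(K,P,Q,x["rect"][:2],20).round(0)[:2].tolist()) for x in b])
E
```

```text
pics
{'t': 0.0, 'qpos': [1.247, 0.424, 1.631, -0.0, 1.089, -0.019], 'qvel': [0.0, 0.001, -0.001, 0.001, -0.0, 0.0], 'joint_torque': [0.002, -54.462, -27.366, 0.064, 0.023, -0.0], 'ee_pos': [187.336, 595.61, 193.782], 'orientation': [-0.477, -3.105, 0.002], 'ft_force': [0.129, 0.563, -0.585], 'moment': [0.01, -0.01, -0.002], 'grasp_force': 0.0, 'width': 87.653} 18.700000000000003
top [ 312.  -44. 1015.] [-2.18, 2.04, -0.22] 468.47644286773743Traceback (most recent call last):
  File "<stdin>", line 8, in <module>
  File "h.py", line 14, in at
    v=ray(K,P,Q,uv); return P+v*(z-P[2])/v[2]
                                         ~^^^
IndexError: invalid index to scalar variable.
```

```bash
sed -i 's/np.array(d\["rotation"\])$/R.from_rotvec(d["rotation"]).as_matrix()/' h.py
python3 - <<'E'
from h import *
for c in ["top","scene"]:
    im,K,P,Q=shot(c);save(im,c+"0.png");print(c,P.round(0),Q.round(2).tolist(),K[0,0])
    for n in "collar head knob brass_ring pin stand stop puck case".split():
        b=cams.cut_out(c,n)[:2]
        print(n,[(round(x["p"],2),np.round(x["rect"]).astype(int).tolist(),at(K,P,Q,x["rect"][:2],20).round(0)[:2].tolist()) for x in b])
im,K,P,Q=shot("wrist");print(P,Q.round(2))
E
```

```text
top [ 312.  -44. 1015.] [[0.06, -0.98, 0.21], [-1.0, -0.06, 0.01], [0.0, -0.21, -0.98]] 468.47644286773743
collar [(0.82, [259, 237, 22, 33], [425.0, -45.0])]
head [(0.62, [190, 228, 42, 37], [437.0, 102.0])]
knob [(0.54, [259, 237, 29, 29], [427.0, -46.0])]
brass_ring [(0.63, [393, 265, 21, 24], [385.0, -332.0])]
pin [(0.7, [114, 146, 24, 18], [607.0, 288.0])]
stand [(0.87, [251, 167, 38, 38], [579.0, -18.0])]
stop [(0.81, [378, 180, 27, 22], [567.0, -297.0])]
puck [(0.78, [122, 228, 40, 36], [427.0, 246.0])]
case [(0.58, [329, 243, 30, 27], [424.0, -195.0]), (0.56, [118, 153, 49, 43], [592.0, 277.0])]
scene [ 845. -399.  581.] [[0.71, 0.52, -0.47], [0.7, -0.51, 0.5], [0.02, -0.68, -0.73]] 363.8822440235606
collar [(0.59, [229, 188, 26, 25], [437.0, -51.0])]
head [(0.63, [278, 156, 32, 31], [439.0, 100.0])]
knob [(0.68, [170, 220, 24, 27], [420.0, -193.0])]
brass_ring [(0.63, [100, 257, 26, 28], [400.0, -331.0])]
pin [(0.61, [379, 140, 19, 26], [576.0, 322.0]), (0.34, [171, 310, 42, 44], [571.0, -302.0])]
stand [(0.58, [291, 219, 47, 41], [585.0, -22.0])]
stop [(0.58, [170, 311, 45, 47], [572.0, -304.0])]
puck [(0.97, [311, 130, 37, 27], [433.0, 233.0])]
case [(0.62, [374, 155, 59, 46], [595.0, 265.0])]
[117.11770857 619.4428289  384.26275226] [[ 0.3   0.92  0.25]
 [ 0.95 -0.29 -0.08]
 [-0.    0.26 -0.96]]
```

View pics/top0.png

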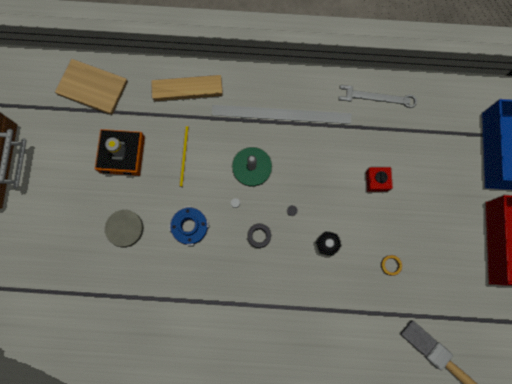

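View pics/scene0.png

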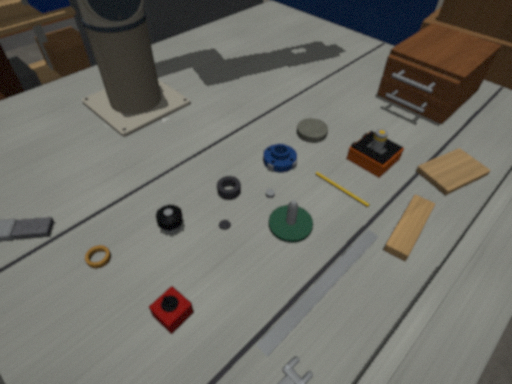

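Both pictures agree with the networks (in top: puck 122,228; case with pin 118,153; head 190,228; stand 251,167; collar 259,237; knob 329,243; ring 393,265; stop 378,180). First I square the tool to the world axes and move over the middle.

Emit:
move_arm(steps=[[[0,0,0],-1,0],[[0,0,0],-1,0],[[0,0,0],-1,0],[[0,0,0],-0.5,0],[[-0.5,-1,0],0,0],[[-0.5,-1,0],0,0],[[-0.5,-1,0],0,0],[[-0.5,-1,0],0,0],[[-0.5,-1,0],0,0],[[-0.5,-1,0],0,0],[[-0.5,-1,0],0,0],[[-0.5,-1,0],0,0],[[-0.5,-1,0],0,0],[[-0.5,-1,0],0,0],[[-0.5,-1,0],0,0],[[-0.5,-1,0],0,0],[[-0.5,-1,0],0,0],[[-0.5,-1,0],0,0],[[-0.5,-1,0],0,0],[[-0.5,-1,0],0,0]])

```text
t: 2.82
ee_pos: [388.3, 195.1, 194.8]
orientation: [-0.001, 3.141, 0.0]
ft_force: [0.4, 0.9, -0.3]
width: 87.9
grasp_force: 0.0
```

```bash
cat >> h.py <<'E'
import pickle,os
from scipy.optimize import least_squares
def cyl(*rz):
    a=np.linspace(0,2*np.pi,48,endpoint=False)
    return np.vstack([np.c_[r*np.cos(a),r*np.sin(a),0*a+z] for r,z in rz])
def box(w,h): return np.array([[i*w/2,j*w/2,z] for i in(-1,1) for j in(-1,1) for z in(0,h)])
M=dict(collar=cyl((26,0),(26,25)),head=cyl((41,0),(41,22),(22,38)),knob=cyl((18,0),(26,20),(26,40),(16,46)),
 brass_ring=cyl((22,0),(22,14)),pin=cyl((14,40-6),(14,75)),stand=cyl((45,0),(45,12)),puck=cyl((40,0),(40,20)),
 stop=np.vstack([box(50,36),cyl((10,49))]),case=box(92,40))
G=dict(collar=(430,-48),head=(437,101),knob=(422,-194),brass_ring=(392,-332),pin=(595,270),stand=(580,-20),stop=(568,-298),puck=(430,240),case=(595,270))
def hullc(p):
    p=cv2.convexHull(np.float32(p)); m=cv2.moments(p); return np.array([m["m10"]/m["m00"],m["m01"]/m["m00"]])
def proj(K,P,Q,X):
    c=(X-P)@Q; p=c@K.T; return p[:,:2]/p[:,2:]
# views: list of (name, cam, centroid, K,P,Q)
def look(cam,names,pic=None,V=None):
    f="views.pkl"; V=pickle.load(open(f,"rb")) if os.path.exists(f) else []
    im,K,P,Q=shot(cam)
    if pic: save(im,pic)
    for n in names:
        for x in cams.cut_out(cam,n)[:3]:
            m=x["pixels"].astype(np.uint8); ys,xs=np.nonzero(m)
            if len(xs)<30 or x["p"]<.3: continue
            if xs.min()<3 or xs.max()>508 or ys.min()<3 or ys.max()>380: continue
            c=hullc(np.c_[xs,ys]+.0); g=np.array([*G[n],0])
            e=hullc(proj(K,P,Q,M[n]+g))
            if np.linalg.norm((c-e)*np.linalg.norm(P-g)/K[0,0])>40: continue
            V.append((n,cam,c,K,P,Q)); break
    pickle.dump(V,open(f,"wb")); return V
def fit(V,n,freez=True,z0=0):
    vs=[v for v in V if v[0]==n]
    if not vs: return None
    def res(p):
        X=M[n]+np.array([p[0],p[1],p[2] if freez else z0])
        return np.concatenate([(hullc(proj(K,P,Q,X))-c)*np.linalg.norm(P-X.mean(0))/K[0,0] for _,_,c,K,P,Q in vs])
    s=least_squares(res,[*G[n],z0] if freez else G[n]); return s.x.round(1).tolist(),s.fun.round(1).tolist()
ALL=list(M)
E
python3 - <<'E'
from h import *
for c in ["top","scene"]: look(c,ALL)
V=look("wrist",["head","puck","case","pin","collar","stand"],"w1.png")
for n in ALL: print(n,[v[1] for v in V if v[0]==n],fit(V,n),fit(V,n,False))
E
```

```text
collar ['top', 'scene', 'wrist'] ([429.0, -44.9, 0.5], [0.4, 2.2, 0.8, 0.4, -0.9, 0.7]) ([429.1, -45.2], [0.7, 2.1, 0.7, 1.0, -0.8, 0.6])
head ['top', 'scene', 'wrist'] ([440.5, 107.3, 2.4], [-0.9, 1.3, 0.5, -1.0, -1.5, 2.2]) ([440.4, 107.9], [-1.1, 1.6, 0.6, 0.5, -0.4, 1.4])
knob ['top', 'scene'] ([421.0, -192.1, 1.7], [1.0, 0.3, 0.9, -0.4]) ([420.7, -192.0], [0.7, 0.8, 1.1, 0.4])
brass_ring ['top', 'scene'] ([385.7, -331.2, 2.6], [1.8, 0.3, 1.0, -0.8]) ([384.8, -331.4], [1.2, 1.3, 1.2, 0.3])
pin ['top', 'wrist'] ([594.5, 273.0, 2.2], [-0.3, -0.3, -0.5, -0.1]) ([595.9, 273.9], [-0.4, -1.0, -0.1, -0.7])
stand ['top', 'scene'] ([583.8, -20.5, 8.2], [2.1, -0.5, 0.9, -2.4]) ([583.6, -19.9], [1.5, 1.8, 0.5, 2.3])
puck ['scene', 'wrist'] ([425.8, 245.8, 1.8], [0.6, -0.3, -0.2, -0.2]) ([425.6, 246.5], [0.6, 0.8, 0.2, -0.9])
stop ['top', 'scene'] ([569.8, -299.8, 0.0], [1.0, 0.4, 1.3, 0.1]) ([570.3, -299.6], [0.9, -0.2, 1.7, 0.4])
case ['top', 'scene', 'wrist'] ([592.0, 271.9, 0.8], [0.0, 1.9, 0.3, 0.6, 0.4, 1.4]) ([592.0, 272.1], [0.0, 2.2, 0.2, 1.1, 0.5, 0.8])
```

View pics/w1.png

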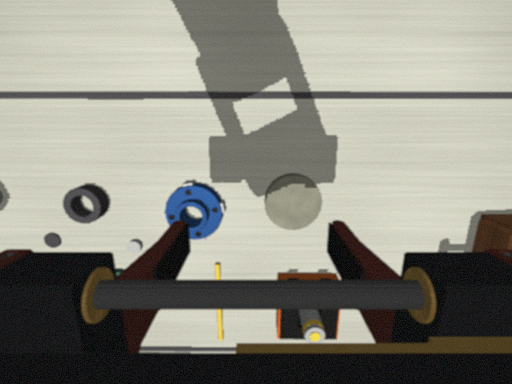

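The wrist view shows head (195,210), collar (86,203), puck (293,201) and case (308,305), consistent with the fits and with things standing at z≈0. Moving above the collar.

Emit:
move_arm(steps=[[[-0.16,-0.96,0],0,0],[[-0.16,-0.96,0],0,0],[[-0.16,-0.96,0],0,0],[[-0.16,-0.96,0],0,0],[[-0.16,-0.96,0],0,0],[[-0.16,-0.96,0],0,0],[[-0.16,-0.96,0],0,0],[[-0.16,-0.96,0],0,0],[[-0.16,-0.96,0],0,0],[[-0.16,-0.96,0],0,0],[[0,0,0],0,0],[[0,0,0],0,0]])

```text
t: 5.17
ee_pos: [428.0, -44.5, 194.5]
orientation: [-0.003, -3.141, -0.0]
ft_force: [-0.9, -0.4, -0.4]
width: 87.6
grasp_force: 0.0
```

```bash
python3 - <<'E'
from h import *
V=look("wrist",["head","collar","stand","knob","puck"],"w2.png")
for n in ["head","collar","stand","knob","puck"]: print(n,[v[1] for v in V if v[0]==n],fit(V,n),fit(V,n,False), fit([v for v in V if v[1]=="wrist"],n,False))
print(ctrl.get_obs()["ee_pos"])
E
```

```text
head ['top', 'scene', 'wrist', 'wrist'] ([440.3, 107.1, 1.0], [-0.5, 1.6, 0.2, 0.1, -1.4, 1.6, 0.7, 0.1]) ([440.2, 107.2], [-0.5, 1.8, 0.1, 0.7, -1.0, 1.2, 0.4, -0.2]) ([439.7, 107.3], [-1.0, 0.7, 0.6, -0.8])
collar ['top', 'scene', 'wrist', 'wrist'] ([428.5, -44.8, 5.9], [0.3, 2.0, 0.4, -3.6, -4.7, 2.0, 0.0, 1.3]) ([429.0, -44.5], [0.0, 2.2, 1.1, 0.6, -0.1, 0.5, 0.3, 0.6]) ([428.5, -44.5], [-0.2, -0.0, 0.3, 0.1])
stand ['top', 'scene', 'wrist'] ([578.9, -19.9, 0.1], [1.2, 6.3, -3.1, -0.5, -1.2, 8.8]) ([579.4, -20.0], [1.3, 5.8, -2.8, -0.0, -1.3, 9.2]) ([569.5, -20.0], [-1.2, -0.0])
knob ['top', 'scene', 'wrist'] ([420.3, -191.4, 0.1], [0.1, 1.2, 1.3, -0.3, -0.5, 0.2]) ([420.4, -191.7], [0.3, 1.0, 1.2, 0.0, -0.7, 0.4]) ([420.1, -191.0], [-0.0, -0.0])
puck ['scene', 'wrist', 'wrist'] ([426.2, 245.0, 1.9], [0.4, 0.1, -1.0, 0.3, 0.8, -0.5]) ([426.3, 246.0], [0.8, 1.3, -0.3, -0.2, 0.2, -0.9]) ([426.8, 246.1], [-0.2, 0.3, 0.2, -0.2])
[427.79920752 -42.88779857 194.57622188]
```

Emit:
move_arm(steps=[[[0,0,1],0,0],[[0,0,1],0,0],[[0,0,1],0,0],[[0,0,1],0,0],[[0,0,1],0,0],[[0,0,1],0,0],[[0,0,1],0,0],[[0,0,0.3],0,0],[[0,0,0.3],0,0],[[0,0,0],0,0],[[0,0,0],0,1],[[0,0,0],0,1],[[0,0,0],0,1],[[0,0,0],0,1],[[0,0,0],0,1],[[0,0,0],0,1],[[0,0,0],0,1],[[0,0,0],0,1]])

```text
t: 6.97
ee_pos: [428.0, -43.7, 4.7]
orientation: [-0.001, 3.141, -0.0]
ft_force: [-0.5, -0.8, 0.3]
width: 38.0
grasp_force: 0.0
```

```bash
python3 - <<'E'
from h import *
im,K,P,Q=shot("wrist"); im2=shot("top")[0]
save(np.hstack([im[:, :400],cv2.resize(im2[180:300,200:330],(400,384))]),"c1.png")
o=ctrl.get_obs();print(o["width"],o["grasp_force"],o["ft_force"])
E
```

```text
29.956803369699028 0.0 [0.52649668 0.14005525 0.62404105]
```

View pics/c1.png

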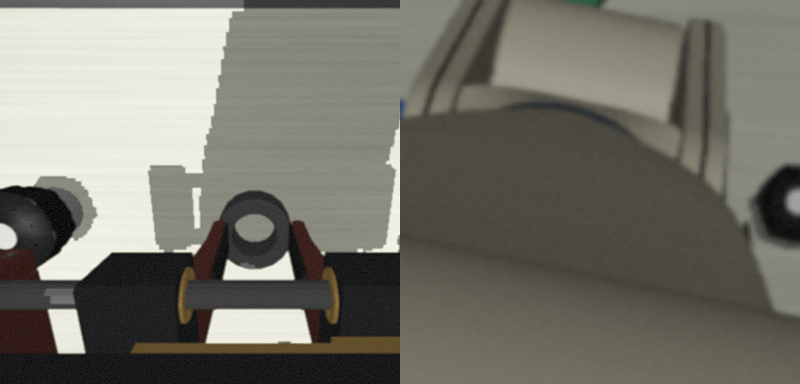

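```bash
python3 - <<'E'
from h import *
im,K,P,Q=shot("wrist"); o=ctrl.get_obs()
print(o["ee_pos"],o["width"],P,Q.round(3),K)
print("tcp px",proj(K,P,Q,np.array([o["ee_pos"]])))
x=cams.cut_out("wrist","collar")[0];print(x["p"],x["rect"])
print(fit(look("wrist",["collar"])[-1:],"collar",False))
E
```

```text
[427.90977551 -43.6693557    4.55388668] 26.17962069713235 [354.1545681  -42.23411505 194.26192015] [[ 0.     0.964  0.264]
 [ 1.    -0.     0.   ]
 [ 0.     0.264 -0.964]] [[275.42798265   0.         258.21108445]
 [  0.         275.42798265 194.45139151]
 [  0.           0.           1.        ]]
tcp px [[256.21980683 222.96431416]]
0.75 [255.9, 231.5, 74.6, 75.3]
([427.9, -45.8], [0.0, 0.0])
```

```bash
python3 - <<'E'
from h import *
im=shot("wrist")[0]; o=ctrl.get_obs(); print(o["width"],o["grasp_force"])
save(cv2.resize(im[170:320,160:350],(760,600),interpolation=cv2.INTER_CUBIC),"c2.png")
E
```

```text
10.035169939061966 0.0
```

View pics/c2.png

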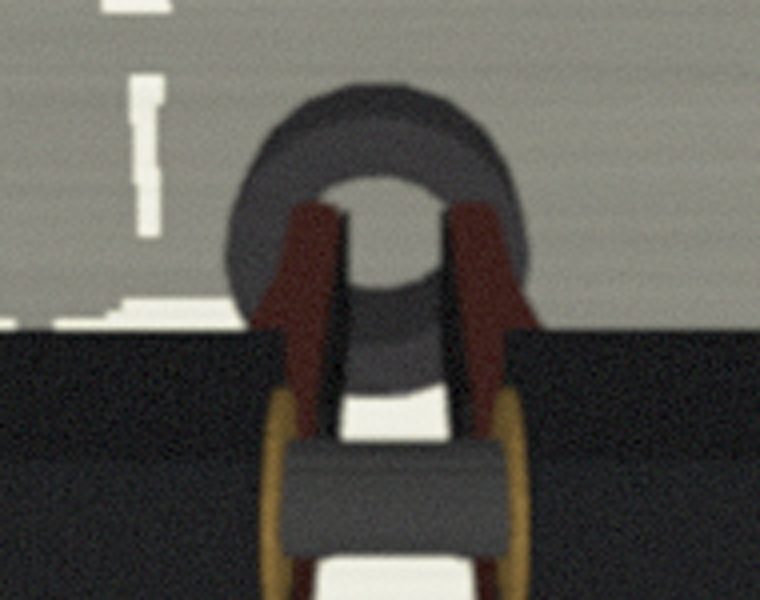

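Emit:
move_arm(steps=[[[0,0,0],0,1],[[0,0,0.1],0,1],[[0,0,0.1],0,1],[[0,0,0],0,1]])

```text
t: 7.65
ee_pos: [427.6, -43.6, -0.9]
orientation: [0.001, -3.141, -0.0]
ft_force: [-0.2, -0.1, -0.0]
width: 0.9
grasp_force: 0.0
```

Emit:
move_arm(steps=[[[0,0,0.1],0,1],[[0,0,0.1],0,1],[[0,0,0],0,1]])

```text
t: 7.9
ee_pos: [428.2, -43.7, -4.9]
orientation: [-0.001, 3.141, -0.0]
ft_force: [-2.6, -0.1, 18.3]
width: 0.8
grasp_force: 9.2
```

```bash
python3 - <<'E'
from h import *
im=shot("wrist")[0]; o=ctrl.get_obs(); print(o["width"],o["ft_force"],o["ee_pos"])
save(cv2.resize(im[170:320,160:350],(760,600),interpolation=cv2.INTER_CUBIC),"c3.png")
E
```

```text
0.4254709287210842 [-2.63833677 -0.03505055 17.5049029 ] [428.2388298  -43.68279656  -4.78396262]
```

View pics/c3.png

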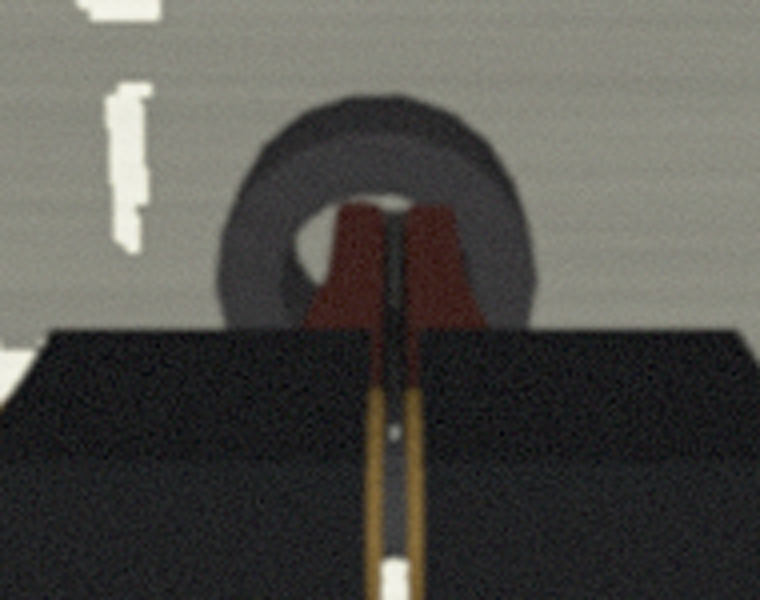

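Emit:
move_arm(steps=[[[0,0,-1],0,1],[[0,0,-1],0,1],[[0.6,-1,0],0,1],[[0.6,-1,0],0,1],[[0,-1,0],0,1],[[0,0,0],0,1],[[0,0,1],0,1],[[0,0,0.8],0,1],[[0,0,0.2],0,1],[[0,0,0.04],0,1],[[0,0,0],0,1]])

```text
t: 8.87
ee_pos: [397.8, -118.3, -6.5]
orientation: [0.002, -3.14, -0.001]
ft_force: [0.5, -0.6, -1.4]
width: 0.3
grasp_force: 0.0
```

Emit:
move_arm(steps=[[[0,0,0.2],0,1],[[0,0,0.2],0,1],[[0,0,0],0,1]])

```text
t: 9.12
ee_pos: [398.1, -118.6, -16.6]
orientation: [-0.001, 3.141, -0.0]
ft_force: [-0.0, 0.2, -0.2]
width: 0.1
grasp_force: 0.0
```

Emit:
move_arm(steps=[[[0,0,0.1],0,1],[[0,0,0.06],0,1],[[0,0,0.04],0,1],[[0,0,0],0,1]])

```text
t: 9.45
ee_pos: [397.9, -118.7, -21.5]
orientation: [0.001, -3.141, -0.0]
ft_force: [-0.6, -0.5, 0.9]
width: 0.3
grasp_force: 0.0
```

Emit:
move_arm(steps=[[[0,0,0.04],0,1],[[0,0,0.04],0,1],[[0,0,0.0],0,1]])

```text
t: 9.7
ee_pos: [397.9, -118.7, -23.5]
orientation: [0.001, -3.141, -0.0]
ft_force: [-0.2, -0.5, -0.9]
width: 0.4
grasp_force: 0.0
```

Emit:
move_arm(steps=[[[0,0,0.04],0,1],[[0,0,0.04],0,1],[[0,0,0.0],0,1]])

```text
t: 9.95
ee_pos: [397.9, -118.7, -25.6]
orientation: [0.001, -3.141, -0.0]
ft_force: [-0.6, -0.3, -0.7]
width: 0.5
grasp_force: 0.0
```

Emit:
move_arm(steps=[[[0,0,0.04],0,1],[[0,0,0.04],0,1],[[0,0,0.0],0,1]])

```text
t: 10.2
ee_pos: [397.9, -118.6, -27.6]
orientation: [0.001, -3.141, -0.0]
ft_force: [0.4, -0.6, 0.1]
width: 0.2
grasp_force: 0.0
```

Emit:
move_arm(steps=[[[0,0,0.04],0,1],[[0,0,0.04],0,1],[[0,0,0.0],0,1]])

```text
t: 10.45
ee_pos: [398.0, -118.7, -28.0]
orientation: [-0.001, 3.141, -0.0]
ft_force: [-4.5, 1.8, 32.0]
width: 0.7
grasp_force: 15.8
```

The true finger tips are about 28 mm short of the reported TCP: the table is touched at a reading of -28, and the collar top was touched at about -5. I'll correct for this from here and regrasp the collar.

Emit:
move_arm(steps=[[[0,0,-1],0,0],[[0,0,-1],0,0],[[-0.42,1,0],0,0],[[-0.4,1,0],0,0],[[-0.4,0.93,0],0,0],[[0,0,0],0,0],[[0,0,0],0,0],[[0,0,0],0,0],[[0,0,0],0,0],[[0,0,0],0,0],[[0,0,0],0,0],[[0,0,0],0,0],[[0,0,0],0,0],[[0,0,0],0,0],[[0,0,0.6],0,0],[[0,0,0.6],0,0],[[0,0,0.4],0,0],[[0,0,0.18],0,0],[[0,0,0],0,0]])

```text
t: 12.03
ee_pos: [427.6, -45.3, -24.8]
orientation: [0.001, -3.139, -0.0]
ft_force: [0.7, -0.4, 0.7]
width: 87.8
grasp_force: 0.0
```

Emit:
move_arm(steps=[[[0,0,0],0,1],[[0,0,0],0,1],[[0,0,0],0,1],[[0,0,0],0,1],[[0,0,0],0,1],[[0,0,0],0,1],[[0,0,0],0,1],[[0,0,0],0,1],[[0,0,0],0,1],[[0,0,0],0,1]])

```text
t: 12.87
ee_pos: [428.7, -45.5, -23.6]
orientation: [-0.001, 3.141, -0.0]
ft_force: [-0.4, -0.7, 6.0]
width: 52.2
grasp_force: 30.0
```

Emit:
move_arm(steps=[[[0,0,-0.5],0,1],[[0,0,-1],0,1],[[0,0,-1],0,1],[[0,0,-1],0,1],[[0,0,-1],0,1],[[0,0,-1],0,1],[[0,0,-0.5],0,1],[[-0.98,0.12,0],0,1],[[-0.98,0.12,0],0,1],[[-0.98,0.12,0],0,1],[[-0.98,0.12,0],0,1],[[-0.98,0.12,0],0,1],[[-0.98,0.12,0],0,1],[[-0.98,0.12,0],0,1],[[-0.98,0.12,0],0,1],[[0,0,0],0,1],[[0,0,0],0,1]])

```text
t: 14.28
ee_pos: [624.4, -21.0, 125.1]
orientation: [0.002, -3.14, -0.0]
ft_force: [-0.4, 0.1, -2.1]
width: 52.1
grasp_force: 30.0
```

```bash
python3 - <<'E'
from h import *
V=look("wrist",["head","stand","puck","case"],"w4.png")
print(ctrl.get_obs()["ee_pos"])
for n in ["stand","head"]: print(n,[v[1] for v in V if v[0]==n],fit(V[-4:],n,False))
for z in(0,12): print(z)
x=cams.cut_out("wrist","stand")
print([(round(q["p"],2),q["rect"]) for q in x])
E
```

```text
[623.1849043  -21.39090959 125.90609225]
stand ['top', 'scene', 'wrist', 'wrist'] ([583.1, -19.4], [-0.3, 0.0])
head ['top', 'scene', 'wrist', 'wrist'] None
0
12
[(0.63, [259.0, 150.6, 84.7, 86.7])]
```

View pics/w4.png

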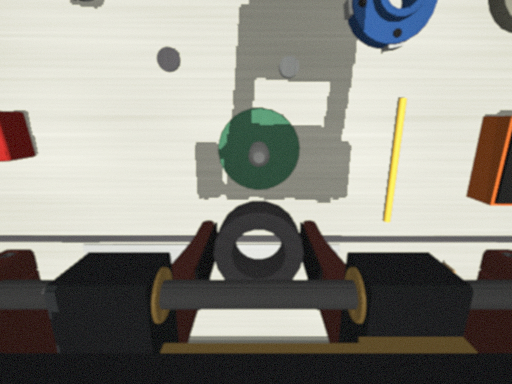

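Emit:
move_arm(steps=[[[0.8,0.03,0],0,1],[[0.83,0.03,0],0,1],[[0,0,0],0,1],[[0,0,1],0,1],[[0,0,1],0,1],[[0,0,0.6],0,1],[[0,0,0.4],0,1],[[0,0,0.4],0,1],[[0,0,0.2],0,1],[[0,0,0],0,1]])

```text
t: 15.42
ee_pos: [583.4, -19.8, 35.4]
orientation: [0.001, -3.141, -0.0]
ft_force: [1.2, -0.4, -1.7]
width: 52.1
grasp_force: 30.0
```

Emit:
move_arm(steps=[[[0,0,0.4],0,1],[[0,0,0.4],0,1],[[0,0,0.4],0,1],[[0,0,0.3],0,1],[[0,0,0.2],0,1],[[0,0,0.1],0,1],[[0,0,0.04],0,1],[[0,0,0],0,1]])

```text
t: 16.08
ee_pos: [583.7, -19.8, -10.1]
orientation: [0.001, -3.141, 0.0]
ft_force: [-0.1, -0.1, -2.1]
width: 52.0
grasp_force: 30.0
```

Emit:
move_arm(steps=[[[0,0,0.04],0,1],[[0,0,0],0,0],[[0,0,0],0,0],[[0,0,0],0,0],[[0,0,0],0,0],[[0,0,0],0,0],[[0,0,-0.5],0,0],[[0,0,-1],0,0],[[0,0,-1],0,0],[[0,0,-1],0,0],[[0,0,-1],0,0],[[0,0,-0.5],0,0],[[0.95,0.85,0],0,0],[[0.95,0.85,0],0,0],[[0.95,0.85,0],0,0],[[0.95,0.85,0],0,0],[[0.95,0.85,0],0,0],[[0.97,0.85,0],0,0],[[0,0,0],0,0],[[0,0,0],0,0]])

```text
t: 17.75
ee_pos: [439.5, 108.3, 114.4]
orientation: [0.005, -3.141, 0.0]
ft_force: [0.7, -0.2, -0.3]
width: 88.0
grasp_force: 0.0
```

```bash
python3 - <<'E'
from h import *
V=look("wrist",["head","puck","collar","stand"],"w5.png")
print(ctrl.get_obs()["ee_pos"])
for n in ["head","puck"]: print(n,fit(V[-4:],n,False))
x=cams.cut_out("scene","collar");im,K,P,Q=shot("scene");x=cams.cut_out("scene","collar")
print([(q["p"],q["rect"],at(K,P,Q,q["rect"][:2],24)) for q in x]); save(im,"s5.png")
E
```

```text
[441.55807458 107.10253957 114.17045175]
head ([440.0, 107.0], [0.0, 0.0])
puck ([427.0, 246.1], [-0.0, -0.0])
[(0.91, [290.8, 218.6, 28.7, 28.3], array([585.47385036, -23.4360175 ,  24.        ]))]
```

Emit:
move_arm(steps=[[[0,0,1],0,0],[[0,0,1],0,0],[[0,0,1],0,0],[[0,0,1],0,0],[[0,0,0.4],0,0],[[0,0,0.28],0,0],[[0,0,0],0,0],[[0,0,0],0,1],[[0,0,0],0,1],[[0,0,0],0,1],[[0,0,0],0,1],[[0,0,0],0,1],[[0,0,0],0,1],[[0,0,0],0,1],[[0,0,0],0,1],[[0,0,0],0,1],[[0,0,0],0,1]])

```text
t: 19.57
ee_pos: [440.7, 107.5, -2.6]
orientation: [-0.001, 3.141, -0.0]
ft_force: [-0.2, -2.1, 6.9]
width: 43.2
grasp_force: 30.0
```

Emit:
move_arm(steps=[[[0,0,-0.5],0,1],[[0,0,-1],0,1],[[0,0,-1],0,1],[[0,0,-1],0,1],[[0,0,-1],0,1],[[0,0,-0.5],0,1],[[-0.95,-0.85,0],0,1],[[-0.95,-0.85,0],0,1],[[-0.95,-0.85,0],0,1],[[-0.95,-0.85,0],0,1],[[-0.95,-0.85,0],0,1],[[-0.97,-0.85,0],0,1],[[0,0,0],0,1],[[0,0,0],0,1]])

```text
t: 20.73
ee_pos: [583.8, -20.8, 121.2]
orientation: [-0.002, -3.14, -0.0]
ft_force: [-1.7, 0.4, -4.0]
width: 43.0
grasp_force: 30.0
```

```bash
python3 - <<'E'
from h import *
G["head"]=(583,-20)
im,K,P,Q=shot("wrist");o=ctrl.get_obs();print(o["ee_pos"],o["width"])
x=cams.cut_out("wrist","head")[0];ys,xs=np.nonzero(x["pixels"]);V=[("head","wrist",hullc(np.c_[xs,ys]),K,P,Q)]
print(x["rect"],fit(V,"head",False,125));save(im,"w6.png")
E
```

```text
[582.5493953  -19.96104595 120.99058632] 43.34520881891079
[261.0, 224.4, 126.4, 115.5] ([580.3, -19.1], [-0.0, 0.0])
```

View pics/w6.png

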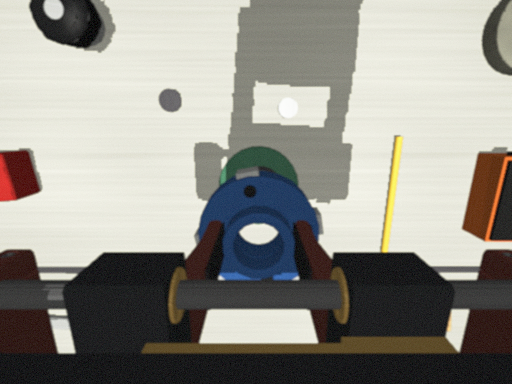

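Emit:
move_arm(steps=[[[0,0,1],0,1],[[0,0,1],0,1],[[0,0,0.3],0,1],[[0,0,0.2],0,1],[[0,0,0.2],0,1],[[0,0,0],0,1]])

```text
t: 21.33
ee_pos: [583.5, -19.4, 54.5]
orientation: [0.002, -3.141, -0.0]
ft_force: [-0.5, -0.1, -3.8]
width: 43.0
grasp_force: 30.0
```

Emit:
move_arm(steps=[[[0,0,0.2],0,1],[[0,0,0.2],0,1],[[0,0,0.2],0,1],[[0,0,0.1],0,1],[[0,0,0.04],0,1],[[0,0,0],0,1]])

```text
t: 21.83
ee_pos: [583.5, -19.9, 35.8]
orientation: [0.001, -3.141, -0.0]
ft_force: [0.3, -0.7, -3.3]
width: 42.9
grasp_force: 30.0
```

Emit:
move_arm(steps=[[[0,0,0.05],0,1],[[0,0,0],0,0],[[0,0,0],0,0],[[0,0,0],0,0],[[0,0,0],0,0],[[0,0,0],0,0],[[0,0,0],0,0],[[0,0,-0.5],0,0],[[0,0,-1],0,0],[[0,0,-1],0,0],[[0,0,-0.5],0,0],[[0.93,-0.98,0],0,0],[[0.93,-0.98,0],0,0],[[0.93,-0.98,0],0,0],[[0.93,-0.98,0],0,0],[[0.93,-0.98,0],0,0],[[0.93,-0.98,0],0,0],[[0.93,-0.98,0],0,0],[[0,0,0],0,0],[[0,0,0],0,0]])

```text
t: 23.5
ee_pos: [420.3, -192.4, 110.3]
orientation: [0.004, 3.141, -0.0]
ft_force: [-0.2, -0.4, -0.7]
width: 87.8
grasp_force: 0.0
```

```bash
python3 - <<'E'
from h import *
V=look("wrist",["knob","brass_ring","stop"]);print(ctrl.get_obs()["ee_pos"])
for n in ["knob","brass_ring","stop"]: print(n,fit(V[-3:],n,False),fit(V,n,False))
im,K,P,Q=shot("wrist");b=[(q["p"],np.round(q["rect"])) for q in cams.cut_out("wrist","knob")];print(b)
s=shot("scene")[0]
x,y=b[0][1][:2].astype(int)
a=cv2.resize(im[max(0,y-60):y+60,max(0,x-60):x+60],(400,400));c=cv2.resize(s[170:270,240:340],(400,400))
save(np.hstack([a,c]),"k7.png")
x=cams.cut_out("scene","head")[0];sim,K,P,Q=shot("scene");x=cams.cut_out("scene","head")[0]
ys,xs=np.nonzero(x["pixels"]);G["head"]=(583,-20);print("head",x["p"],fit([("head","s",hullc(np.c_[xs,ys]),K,P,Q)],"head",False,37))
E
```

```text
[ 422.01066088 -190.87022006  110.03695627]
knob ([420.1, -190.8], [-0.0, 0.0]) ([420.2, -191.4], [-0.0, 1.2, 1.3, -0.2, -0.4, 0.1, -0.6, 0.2])
brass_ring ([385.0, -329.7], [0.0, 0.0]) ([384.8, -330.5], [0.3, 1.2, 2.0, -0.2, -1.0, -0.2])
stop ([585.5, -295.5], [-0.0, -0.0]) ([570.5, -299.1], [0.3, -0.4, 2.3, 0.1, -5.3, -13.6])
[(0.88, array([259., 193.,  52.,  50.]))]
head 0.9 ([583.0, -20.0], [-0.8, 0.8])
```

View pics/k7.png

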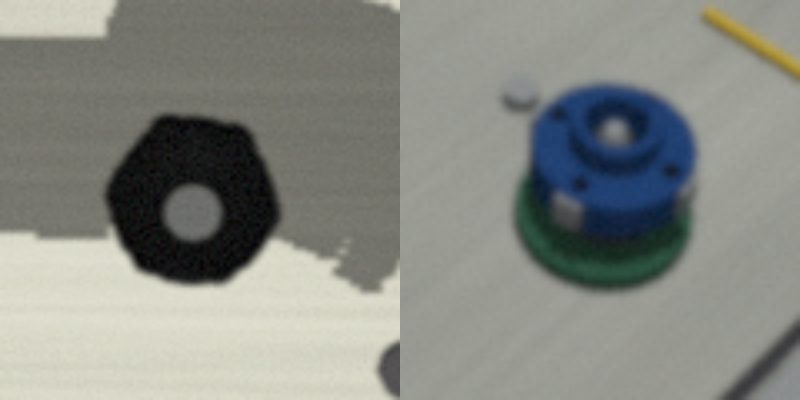

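Head sits on the collar over the spindle (right crop). The knob's lobes point along y (left 107,195; right 278,212), so I turn -24° to grip on the flats.

Emit:
move_arm(steps=[[[0,0,1],-1,0],[[0,0,1],-1,0],[[0,0,0],-1,0],[[0,0,0],-1,0],[[0,0,0],-0.8,0],[[0,0,1],0,0],[[0,0,1],0,0],[[0,0,0.7],0,0],[[0,0,0.34],0,0],[[0,0,0],0,1],[[0,0,0],0,1],[[0,0,0],0,1],[[0,0,0],0,1],[[0,0,0],0,1],[[0,0,0],0,1],[[0,0,0],0,1],[[0,0,0],0,1],[[0,0,0],0,1]])

```text
t: 25.5
ee_pos: [421.6, -191.8, -15.5]
orientation: [-0.654, 3.072, -0.001]
ft_force: [-0.5, -0.9, 7.2]
width: 48.5
grasp_force: 30.0
```

Emit:
move_arm(steps=[[[0,0,-0.5],0,1],[[0,0,-1],0,1],[[0,0,-1],1,1],[[0,0,-0.5],1,1],[[0,0,0],1,1],[[0,0,0],1,1],[[0,0,0],0.8,1],[[-0.89,0.18,0],0,1],[[-0.89,0.18,0],0,1],[[-0.89,0.18,0],0,1],[[-0.89,0.18,0],0,1],[[-0.89,0.18,0],0,1],[[-0.89,0.18,0],0,1],[[-0.89,0.18,0],0,1],[[0,0,0],0,1]])

```text
t: 26.75
ee_pos: [580.9, -159.3, 59.2]
orientation: [-0.003, 3.138, -0.001]
ft_force: [0.5, -0.1, -0.7]
width: 48.5
grasp_force: 30.0
```

Emit:
move_arm(steps=[[[0,0,1],0,1],[[0,0,1],0,1],[[0,0,0.6],0,1],[[0,0,0.2],0,1],[[0,0,0.12],0,1],[[0,0,0],0,1]])

```text
t: 27.25
ee_pos: [576.3, -159.8, -14.3]
orientation: [0.001, -3.141, -0.0]
ft_force: [0.1, 0.3, -0.6]
width: 48.7
grasp_force: 30.0
```

Emit:
move_arm(steps=[[[0,0,0.04],0,1],[[0,0,0],0,0],[[0,0,0],0,0],[[0,0,0],0,0],[[0,0,0],0,0],[[0,0,0],0,0],[[0,0,-0.5],0,0],[[0,0,-1],0,0],[[0,0,-1],0,0],[[0,0,-1],0,0],[[0,0,-0.5],0,0],[[0.96,-0.85,0],0,0],[[0.96,-0.85,0],0,0],[[0.96,-0.85,0],0,0],[[0.96,-0.85,0],0,0],[[0.96,-0.85,0],0,0],[[0.96,-0.85,0],0,0],[[0.96,-0.85,0],0,0],[[0.96,-0.85,0],0,0],[[0,0,0],0,0]])

```text
t: 28.92
ee_pos: [381.5, -332.2, 85.0]
orientation: [-0.004, -3.141, 0.0]
ft_force: [0.2, 0.3, 0.3]
width: 87.5
grasp_force: 0.0
```

```bash
python3 - <<'E'
from h import *
G["knob"]=(577,-160);V=look("wrist",["brass_ring"]);print(ctrl.get_obs()["ee_pos"])
print(fit(V[-1:],"brass_ring",False))
V=look("scene",["knob"]);print(V[-1][0],fit(V[-1:],"knob",False))
E
```

```text
[ 384.27713552 -330.53847484   85.10761695]
([384.9, -330.5], [0.0, 0.0])
knob ([574.7, -159.4], [0.0, -0.0])
```

Emit:
move_arm(steps=[[[0,0,1],0,0],[[0,0,1],0,0],[[0,0,1],0,0],[[0,0,0.8],0,0],[[0,0,0.4],0,0],[[0,0,0.2],0,0],[[0,0,0],0,0],[[0,0,0],0,1],[[0,0,0],0,1],[[0,0,0],0,1],[[0,0,0],0,1],[[0,0,0],0,1],[[0,0,0],0,1],[[0,0,0],0,1],[[0,0,0],0,1],[[0,0,0],0,1],[[0,0,0],0,1]])

```text
t: 30.53
ee_pos: [385.0, -330.2, -24.9]
orientation: [-0.001, 3.141, -0.001]
ft_force: [-0.2, -1.1, 6.0]
width: 42.3
grasp_force: 30.0
```

Emit:
move_arm(steps=[[[0,0,-0.5],0,1],[[0,0,-1],0,1],[[0,0,-1],0,1],[[0,0,-1],0,1],[[0,0,-1],0,1],[[0,0,-0.5],0,1],[[-0.06,1,0],0,1],[[-0.06,1,0],0,1],[[-0.06,1,0],0,1],[[-0.06,1,0],0,1],[[-0.06,1,0],0,1],[[-0.06,1,0],0,1],[[-0.06,1,0],0,1],[[-0.06,1,0],0,1],[[-0.06,1,0],0,1],[[-0.06,1,0],0,1],[[-0.06,1,0],0,1],[[-0.06,1,0],0,1],[[-0.06,1,0],0,1],[[-0.06,1,0],0,1]])

```text
t: 32.2
ee_pos: [405.2, 21.4, 100.4]
orientation: [0.001, -3.142, -0.0]
ft_force: [0.4, 0.0, -0.3]
width: 42.7
grasp_force: 30.0
```

Emit:
move_arm(steps=[[[-0.06,1,0],0,1],[[-0.06,1,0],0,1],[[-0.06,1,0],0,1],[[-0.06,1,0],0,1],[[-0.06,1,0],0,1],[[-0.06,1,0],0,1],[[-0.06,1,0],0,1],[[-0.06,1,0],0,1],[[-0.06,1,0],0,1],[[-0.06,1,0],0,1],[[-0.06,1,0],0,1],[[-0.06,1,0],0,1],[[-0.06,0.92,0],0,1],[[0,0,0],0,1],[[0,0,0],0,1]])

```text
t: 33.45
ee_pos: [424.4, 343.8, 100.1]
orientation: [0.004, -3.141, 0.0]
ft_force: [-0.3, -0.4, -1.3]
width: 42.8
grasp_force: 30.0
```

Emit:
move_arm(steps=[[[-0.05,0,1],0,1],[[0,0,1],0,1],[[0,0,1],0,1],[[0,0,1],0,1],[[0,0,0.6],0,1],[[0,0,0.3],0,1],[[0,0,0.09],0,1],[[0,0,0],0,1],[[0,0,0],0,0.35],[[0,0,0],0,0.35],[[0,0,0],0,0.35],[[0,0,0],0,0.35],[[0,0,0],0,0.35],[[0,0,-0.5],0,0.35],[[0,0,-1],0,0.35],[[0,0,-1],0,0.35],[[0,0,-1],0,0.35],[[0,0,-1],0,0.35],[[0,0,-1],0,0.35],[[0,0,-0.5],0,0.35]])

```text
t: 35.12
ee_pos: [427.3, 344.0, 129.0]
orientation: [-0.001, 3.138, 0.004]
ft_force: [0.9, 0.6, -0.1]
width: 57.4
grasp_force: 0.0
```

Emit:
move_arm(steps=[[[-0.96,-0.41,0],0,0],[[-0.96,-0.41,0],0,0],[[-0.96,-0.41,0],0,0],[[-0.96,-0.41,0],0,0],[[-0.96,-0.41,0],0,0],[[-0.96,-0.41,0],0,0],[[-0.96,-0.41,0],0,0],[[0,0,0],0,0],[[0,0,0],0,0]])

```text
t: 35.87
ee_pos: [594.9, 270.8, 125.7]
orientation: [0.002, 3.141, 0.0]
ft_force: [-1.5, 0.4, -0.4]
width: 87.8
grasp_force: 0.0
```

```bash
python3 - <<'E'
from h import *
G["brass_ring"]=(427,343)
V=look("wrist",["pin","case","brass_ring","puck"],"w9.png");print(ctrl.get_obs()["ee_pos"])
for n in ["pin","case","brass_ring","puck"]: print(n,fit(V[-4:],n,False),fit(V,n,False))
x=cams.cut_out("wrist","pin");print([(q["p"],q["rect"]) for q in x])
V=look("scene",["brass_ring","pin"]);print(V[-2][0],V[-1][0],fit(V[-2:],"brass_ring",False),fit(V[-2:],"pin",False))
E
```

```text
[593.18376847 271.96054119 125.31929475]
pin ([592.7, 273.3], [-0.0, 0.0]) ([594.7, 273.6], [-0.2, 0.2, -0.4, -1.7, 0.3, 2.0])
case ([591.0, 273.2], [-0.0, 0.0]) ([592.7, 271.6], [0.7, 1.5, 0.5, 1.7, -0.1, 1.4, -1.7, 1.6])
brass_ring ([384.9, -330.5], [0.0, 0.0]) ([385.0, -330.7], [0.6, 1.1, 1.9, 0.0, -1.2, 0.0, -0.2, 0.1])
puck None ([426.6, 246.1], [1.1, 1.4, -0.2, 0.1, 0.2, -0.5, 0.0, -0.4])
[(0.75, [259.0, 196.9, 31.6, 40.9])]
brass_ring pin ([424.6, 345.0], [-0.0, -0.0]) ([588.8, 279.2], [0.0, -0.0])
```

View pics/w9.png

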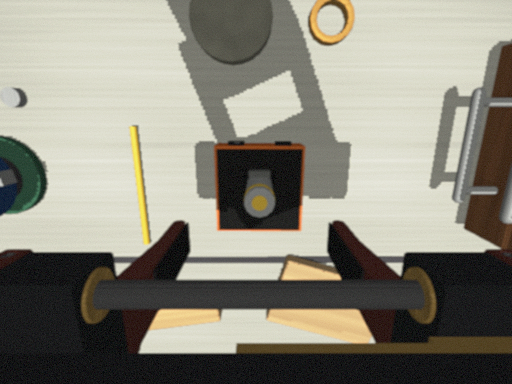

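Emit:
move_arm(steps=[[[0,0.05,1],0,0],[[0,0,1],0,0],[[0,0,1],0,0],[[0,0,0.8],0,0],[[0,0,0.4],0,0],[[0,0,0.1],0,0],[[0,0,0],0,0],[[0,0,0],0,1],[[0,0,0],0,1],[[0,0,0],0,1],[[0,0,0],0,1],[[0,0,0],0,1],[[0,0,0],0,1],[[0,0,0],0,1],[[0,0,0],0,1],[[0,0,0],0,1],[[0,0,0],0,1],[[0,0,0],0,1],[[0,0,0],0,1]])

```text
t: 37.9
ee_pos: [594.1, 272.4, 17.6]
orientation: [0.001, -3.141, 0.001]
ft_force: [0.3, -2.5, 0.3]
width: 28.0
grasp_force: 29.9
```

Emit:
move_arm(steps=[[[0,0,-0.1],0,1],[[0,0,-0.1],0.2,1],[[0,0,-0.1],-0.4,1],[[0,0,-0.1],0.4,1],[[0,0,-0.1],-0.4,1],[[0,0,-0.1],0.2,1],[[0,0,0],0,1]])

```text
t: 38.48
ee_pos: [594.2, 272.7, 32.8]
orientation: [-0.003, -3.141, 0.0]
ft_force: [-0.1, -0.3, -3.3]
width: 27.4
grasp_force: 29.9
```

Emit:
move_arm(steps=[[[0,0,-0.1],0,1],[[0,0,-0.2],0,1],[[0,0,-0.2],0,1],[[0,0,-0.2],0,1],[[0,0,-0.3],0,1],[[0,0,-0.5],0,1],[[0,0,-0.8],0,1],[[0,0,-0.7],0,1],[[0,0,-0.4],0,1],[[0,0,0],0,1],[[0,0,0],0,1]])

```text
t: 39.4
ee_pos: [594.7, 272.9, 118.6]
orientation: [-0.001, 3.14, 0.001]
ft_force: [0.1, 0.1, -2.2]
width: 27.7
grasp_force: 29.9
```

```bash
python3 - <<'E'
from h import *
im=shot("wrist")[0];s=shot("scene")[0];print([(q["p"],q["rect"]) for q in cams.cut_out("scene","pin")])
save(np.hstack([im[130:330,130:390],cv2.resize(s[60:200,310:450],(400,400))[:200]]) if 0 else np.hstack([cv2.resize(im[130:330,158:358],(400,400)),cv2.resize(s[60:200,310:450],(400,400))]),"p10.png")
o=ctrl.get_obs();print(o["ee_pos"],o["ft_force"],o["width"])
E
```

```text
[(0.59, [389.8, 107.0, 21.4, 32.1]), (0.41, [292.4, 208.6, 37.9, 41.6]), (0.34, [237.3, 256.8, 26.6, 28.4])]
[593.47267739 272.33933103 116.54453263] [ 0.96630588 -0.35682491 -2.20195904] 27.397008318514576
```

View pics/p10.png

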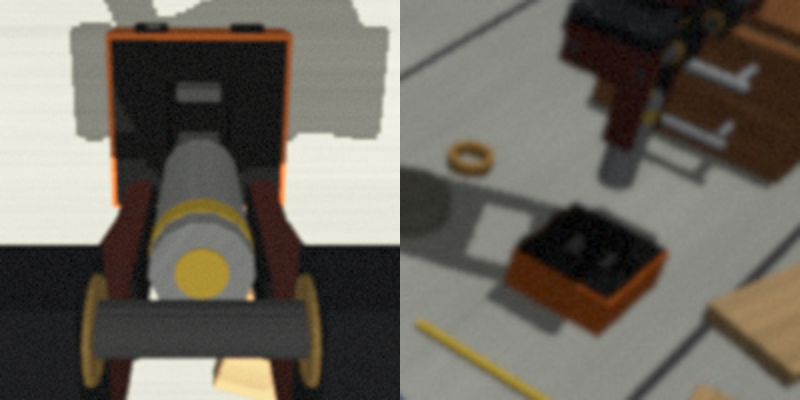

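Emit:
move_arm(steps=[[[0.4,-0.06,0],0,1],[[0.8,-0.13,0],0,1],[[0.84,-0.13,0],0,1],[[0.84,-0.13,0],0,1],[[0.84,-0.13,0],0,1],[[0.84,-0.13,0],0,1],[[0.84,-0.13,0],0,1],[[0.8,-0.13,0],0,1],[[0.49,-0.09,0],0,1],[[0,0,0],0,1],[[0,0,0],0,1],[[0,0,0.5],0,1],[[0,0,1],0,1],[[0,0,0.8],0,1],[[0,0,0.4],0,1],[[0,0,0.2],0,1],[[0,0,0.2],0,1],[[0,0,0.1],0,1],[[0,0,0],0,1],[[0,0,0],0,1]])

```text
t: 41.22
ee_pos: [427.6, 246.4, 38.1]
orientation: [-0.001, 3.141, 0.001]
ft_force: [0.5, -0.8, -1.5]
width: 27.9
grasp_force: 29.9
```

Bottom about 26 mm; feel the way down to the stone.

Emit:
move_arm(steps=[[[0,0,0.1],0,1],[[0,0,0.06],0,1],[[0,0,0.03],0,1],[[0,0,0],0,1]])

```text
t: 41.55
ee_pos: [427.0, 246.1, 32.9]
orientation: [-0.001, 3.142, -0.0]
ft_force: [-0.2, -0.1, -2.2]
width: 27.6
grasp_force: 29.9
```

Emit:
move_arm(steps=[[[0,0,0.03],0,1],[[0,0,0],0,1]])

```text
t: 41.72
ee_pos: [427.0, 246.1, 32.1]
orientation: [0.001, -3.142, 0.0]
ft_force: [0.0, 0.1, -1.5]
width: 27.7
grasp_force: 29.9
```

Emit:
move_arm(steps=[[[0,0,0.03],0,1],[[0,0,0],0,1]])

```text
t: 41.88
ee_pos: [427.1, 246.1, 31.5]
orientation: [-0.001, 3.141, 0.0]
ft_force: [-0.2, 0.2, 0.9]
width: 28.0
grasp_force: 29.9
```

Emit:
move_arm(steps=[[[0,0,0.03],0,1],[[0,0,0],0,1]])

```text
t: 42.05
ee_pos: [427.2, 246.1, 31.3]
orientation: [-0.001, 3.141, -0.0]
ft_force: [-1.3, -1.6, 9.5]
width: 27.8
grasp_force: 30.0
```

Emit:
move_arm(steps=[[[0,0,0],0,0.4],[[0,0,0],0,0.4],[[0,0,0],0,0.4],[[0,0,0],0,0.4],[[0,0,0],0,0.4],[[0,0,-0.2],0,0.4],[[0,0,-0.6],0,0.4],[[0,0,-1],0,0.4],[[0,0,-1],0,0.4],[[0,0,-1],0,0.4],[[0,0,-1],0,0.4],[[0,0,-1],0,0.4],[[0,0,0],0,0.4],[[0,0,0],0,0.4],[[0,0,0],0,0.4]])

```text
t: 43.3
ee_pos: [426.6, 245.8, 175.2]
orientation: [0.001, -3.141, 0.0]
ft_force: [-0.0, 0.8, -0.2]
width: 52.7
grasp_force: 0.0
```

```bash
python3 - <<'E'
from h import *
im,K,P,Q=shot("wrist");o=ctrl.get_obs();print(o["ee_pos"],o["width"],o["ft_force"])
M["pin"]=cyl((14,0),(14,75))
for n,z,g in [("pin",20,(427,246)),("puck",0,(427,246)),("brass_ring",0,(427,344))]:
    G[n]=g;x=cams.cut_out("wrist",n)[0];ys,xs=np.nonzero(x["pixels"])
    print(n,x["p"],x["rect"],fit([(n,"w",hullc(np.c_[xs,ys]),K,P,Q)],n,False,z))
s=shot("scene")[0]
save(np.hstack([cv2.resize(im,(400,300)),cv2.resize(s[90:265,130:363],(400,300))]),"f.png")
E
```

```text
[426.23513713 245.67027082 174.67065345] 52.83554277899613 [ 0.15301671 -0.60761891 -0.67392418]
pin 0.74 [258.5, 189.9, 26.0, 38.1] ([425.9, 247.2], [-0.0, -0.0])
puck 0.97 [257.6, 176.4, 60.9, 60.1] ([426.3, 246.5], [0.0, 0.0])
brass_ring 0.58 [334.0, 178.1, 38.0, 33.5] ([426.6, 344.2], [-0.0, 0.0])
```

View pics/f.png

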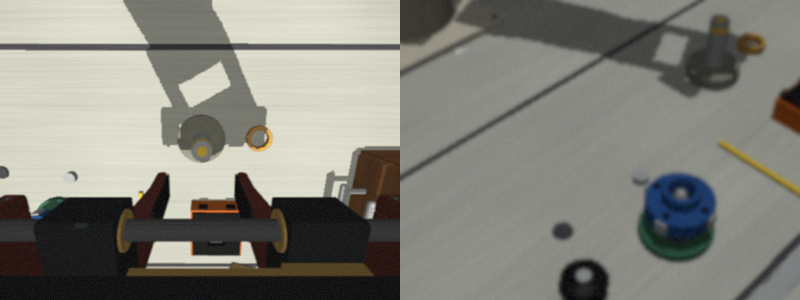

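The pin stands in the middle of the stone with the ring about 98 mm to its left. The head is on the collar and the knob is upright. Handing in.

```bash
python3 -c "
from workcell import ctrl; print(ctrl.close_job())"
```

```text
the job is handed in; nothing more can be done
None
```

I handed the job in at about 44 s of the 122 s allowed; the last camera checks showed all five parts upright, in place and let go, but no verdict came back.

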